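# Switch the air selector to the triangle outlet

## Task

Switch the compressed air to the outlet marked with the triangular tag: push the dial's tab round from one side with the fingertips until it has clicked in pointing at that tag. Then press the push button at the front of the block fully down and let it come up again. Do not pinch the tab, do not press the button before the dial is set, and leave the things lying on and around the block where they are.

Things in the scene. Friction and masses are not known exactly. Their poses are not given: they have to be found in the camera images.
- valve_block: air selector block fixed to the bench, a grey box 254 x 254 mm, top 45 mm above the bench, on a dark flange 300 mm long in x; brass nipples stick out sideways to 160 mm from its middle. Origin: centre of the underside, straight below the dial axis. +x points away from the robot, +y to the left, +z up; the push button is at the -x side
- dial (a joint): turn of the round dial in rad, counter-clockwise positive from above; 0 when its tab points along the block's +x; end stops at +-2.03. Seven click stops: 0, +-0.628, +-1.257, +-1.885; the middle three are blank (it starts near one of them), the outer two on each side point at the tags. Each step takes about 5 to 12 N at the tab to get going; once past half way the dial springs on into the next stop
- dial_face (a point): middle of the top of the dial's hub, on the dial axis, 68 mm above the bench. The dial is 116 mm across, its face 55 mm above the bench
- tab_middle (a point): middle of the pushing part of the dial's tab, 66 mm from the dial axis, 76 mm above the bench. The tab is a black upright fin, 42 to 78 mm from the axis (along the radius), 13 mm thick, from the dial face up to 97 mm above the bench; push it sideways, across the radius. The point's x axis points outward along the tab
- tab_tip (a point): middle of the outer end of the tab, 78 mm from the dial axis, 76 mm above the bench; it is 25 mm from the middle of a tag (seen from above) when the tab points straight at it
- tab_left: the tab's cheek (34 x 3 x 40 mm) on its counter-clockwise side; pushing on it turns the dial clockwise (joint value falls). Origin at its centre, 60 mm from the axis
- tab_right: the tab's cheek (34 x 3 x 40 mm) on its clockwise side; pushing on it turns the dial counter-clockwise (joint value grows). Origin at its centre, 60 mm from the axis
- tag_triangle: flat outlet tag, an equal-sided triangle, about 36 mm a side, 3 mm thick, bare metal, fixed on the block top; origin at the middle of its underside, 103 mm from the dial axis. The four tags swap places between starts; the places lie 72 and 108 degrees to either side of the block's +x, seen from the dial axis
- tag_round: flat outlet tag, a disc 34 mm across, 3 mm thick, bare metal, fixed on the block top; origin at the middle of its underside, 103 mm from the dial axis. The four tags swap places between starts; the places lie 72 and 108 degrees to either side of the block's +x, seen from the dial axis
- tag_square: flat outlet tag, a square of 30 mm, 3 mm thick, bare metal, fixed on the block top; origin at the middle of its underside, 103 mm from the dial axis. The four tags swap places between starts; the places lie 72 and 108 degrees to either side of the block's +x, seen from the dial axis
- tag_cross: flat outlet tag, a plus-shaped cross 36 mm across with arms 10 mm wide, 3 mm thick, bare metal, fixed on the block top; origin at the middle of its underside, 103 mm from the dial axis. The four tags swap places between starts; the places lie 72 and 108 degrees to either side of the block's +x, seen from the dial axis
- air_button_top (a point): middle of the top of the grey push button (28 mm across) in a dark housing on the block top, 98 mm from the dial axis towards the block's -x side
- air_button (a joint): travel of the push button in m: 0 up, 0.006 fully down; a spring brings it back; the spring takes about 5 N fully down, then there is a hard stop
- bushing: small brass bushing, 32 mm across and 28 mm high, standing on the left front corner of the block top; origin under its middle. Bystander: leave it
- spacer: rusty spacer ring, 30 mm across and 10 mm high, lying on the right front corner of the block top; origin under its middle. Bystander: leave it
- pliers: pliers with blue grips, 60 x 163 x 15 mm, lying on the bench left of the block. Bystander: leave them
- screwdriver: screwdriver, 196 mm long and 35 mm high, lying on the bench right of the block. Bystander: leave it
- screw_tin: open tin of screws, 69 mm across and 55 mm high, on the bench behind the block. Bystander: leave it
- box_section: offcut of steel box section, 40 x 110 x 30 mm, on the bench behind the block. Bystander: leave it

How it is judged:
By the outcome, as a careful person would: the job done as asked, in the order asked, and still so for the second after the job is handed in, with the robot touching nothing.
It also fails if it takes over 54 s, if anything falls off the work surface, if the arm or the gripper's body presses on something with over 40 N, if the wrist force passes 120 N, or if a joint passes its speed limit or range.

## Robot

A 6-joint arm with a two-finger parallel gripper is mounted at the origin on a cart in front of the work surface, level with it; the furniture and walls round the work are solid. World frame = base frame: x ahead of the robot, y to its left, z up, the work surface at z = 0. Lengths are in mm, angles in rad, forces in N, time in s.
With the tool pointing down it reaches from about 350 to 975 mm from the base axis. Payload 7.1 kg.
Tool frame: the origin (TCP) lies between the finger pads; the fingertips stand 17 mm ahead of it and the grasp point (between the pads) lies 2 mm behind it (tip_reach is the y of the fingertips in the tool frame, in mm); y points along the fingers, x is the direction in which the jaws open and shut, and the axes are right-handed (so a half turn about y gives the same grasp; the last joint's range is limited). The gripper opens to 88 mm and grips with 3 to 60 N. Pads are 20 mm wide; open, the fingers measure 115 mm over their backs; the gripper's body (75 mm by 178 mm) begins 61 mm behind the grasp point.
Start: joints at [1.125, 0.423, 1.63, -0, 1.089, -0.019], TCP at [258.692, 568.931, 210.075] pointing down, gripper open.
Joint ranges: [-3, 3], [-0.9, 2.11], [0.09, 2.58], [-1.31, 4.45], [0.11, 2.69], [-2.54, 2.54]. Speed limits (rad/s): [2.39, 2.39, 3.01, 3.14, 3.14, 3.14].

## Interface

Orientations are given as a rotation vector (axis times angle).
In Python, from workcell import get_obs, get_image, camera_model, close_job, silhouettes, tip_of, tip_reach gives the robot as it stands. The module is installed in compiled form; this text tells all that it offers.
- The arm moves only by the tool arm_command, never from a script. Its argument "targets" is a list of rows, each a list of 4 numbers: the shift along the tool's x, y, z in mm, then the turn about the tool's y in rad. A call has 1 to 20 rows; each row shifts and turns the commanded pose from where the row before left it, along the tool's axes as they then stand; what a row does not reach is not made up. A row lasts 1/12 s, in which the tool goes at most 41.7 mm and 7.16 degrees, less where a joint would pass 70% of its speed; a pose out of reach is approached as far as the arm can. A call is refused whole if a number of a shift passes 41.7 or a number of a turn 0.125, either way. A call with a gripper value outside its range is refused whole. "gripper" is the opening in per cent of the stroke, from 0 (shut) to 100 (fully open), set as the call begins (left out, the last holds). The fingers move at their own pace and stop on an object; the grip force is fixed at half the most. Time passes only in rows, so rows that do not move let the fingers close. It gives the time, the measured TCP pose, the force and the opening at its end, in the units of the state.
- get_obs(): the state, without advancing time (a new reading comes with each control period).
- get_image(name): name is "scene" or "side" or "wrist"; returns the picture (480x640x3 uint8, blue, green, red); there is no depth.
- camera_model(name): a dict with "mtx" (3x3 intrinsics, pixels), "position" and "orientation" of the camera in the world. Camera axes: x right, y up, looking along -z (the intrinsics and any distortion apply to the point x, -y, -z); pixel columns grow to the right and rows downward; lengths in mm; the calibration is good to about 2 mm. A picture is of the moment at which its call begins: read the wrist's pose just before it. camera_model takes no time and is no camera call; for the wrist camera it gives the pose at the moment of the call.
- close_job(): hands the job in, once; it reports no verdict.
Trained networks look in the newest picture that a camera, given by its name, has taken for a name from the list of things; names that differ only in an ending like _2 or _b are one class to them, and where a whole thing is asked for, a point or a joint stands for the part that bears it (a point fixed in the world has none). Each returns a list of dicts, best first, with "conf" (0 to 1); they miss things now and then, are a little off and sometimes report something else, mostly with a low value. They report only what shows in the picture. A call takes as long as a camera call.
- silhouettes(camera, thing): "pixels" (480x640 bool, what is visible of it) and "at" ([column, row] in pixels, amid what is visible of it).
- tip_of(camera, thing): "at" ([column, row] in pixels: a listed point, or the origin of a listed thing).
The state is a dict: "t": time; "qpos": joint angles; "qvel": joint speeds; "joint_torque": joint torques, N m; "ee_pos": TCP position; "orientation": TCP orientation; "ft_force": force on the tool from outside, world axes, zero at the start; "moment": the same for the moment, N m; "width": finger opening in mm.
Only numpy, scipy, OpenCV 4.12 (cv2) and the standard library are available. Lean on these libraries where they do the work, as an engineer would, in place of code of your own. Each camera call takes 0.05 s, during which the arm holds its last target. There are 200 camera calls.

## Working session

There is one attempt and no reset: what is moved stays moved. The work goes in short steps, Python scripts to look and compute and a tool call to move; the robot and the scene stay as the last step left them, time stands still between calls to the robot, and variables do not carry over. Pictures are saved under pics/ and viewed, about 8 in all and at most 12, crops included, and the job is handed in when it is done.

Besides the shell and the picture viewer there is one more tool, called after ">>>" by a JSON object that holds its "op" and its "data". arm_command: Moves the arm, as the interface text tells. Its arguments: {"type":"object","properties":{"targets":{"type":"array","items":{"type":"array","items":{"type":"number"}}},"gripper":{"type":"number"}},"required":["targets"]}

```bash
mkdir -p pics; cat > h.py <<'E'
import numpy as np, cv2
from scipy.spatial.transform import Rotation as R
from workcell import *
def ray(cm,px,z):
    K=np.array(cm["mtx"]);o=np.array(cm["orientation"],float)
    Rm=R.from_rotvec(o).as_matrix() if o.size==3 else (o if o.size==9 else R.from_quat(o).as_matrix())
    d=np.linalg.inv(K)@[px[0],px[1],1]; d=Rm@[d[0],-d[1],-d[2]]
    p=np.array(cm["position"]); return p+d*(z-p[2])/d[2]
Z=dict(dial_face=68,tab_middle=76,tab_tip=76,tag_triangle=45,tag_round=45,tag_square=45,tag_cross=45,air_button_top=60,bushing=45,spacer=45,valve_block=0)
def look(cam,names=Z):
    cm=camera_model(cam)
    for n in names:
        for r in tip_of(cam,n)[:2]:
            print(cam,n,round(r["conf"],2),np.round(r["at"]),np.round(ray(cm,r["at"],Z[n]),1))
E
python3 - <<'E'
from h import *
o=get_obs();print({k:np.round(v,3) for k,v in o.items()})
print(R.from_rotvec(o["orientation"]).as_matrix().round(3))
for c in("scene","side","wrist"):
    cm=camera_model(c);print(c,cm)
    cv2.imwrite(f"pics/{c}0.png",get_image(c)); look(c)
a=[cv2.imread(f"pics/{c}0.png") for c in("scene","side")]
cv2.imwrite("pics/a.png",cv2.resize(np.vstack(a),(450,600)) if 0 else a[0])
E
```

```text
{'t': np.float64(0.0), 'qpos': array([ 1.125,  0.424,  1.631, -0.   ,  1.089, -0.019]), 'qvel': array([ 0.001, -0.   , -0.001,  0.001, -0.001,  0.001]), 'joint_torque': array([-2.0000e-03, -5.4462e+01, -2.7367e+01,  6.4000e-02,  2.3000e-02,
       -0.0000e+00]), 'ee_pos': array([258.439, 568.414, 209.306]), 'orientation': array([-1.382, -0.888,  0.891]), 'ft_force': array([0.268, 0.354, 0.622]), 'moment': array([ 0.004, -0.027, -0.02 ]), 'width': np.float64(87.993)}
[[ 0.414 -0.001 -0.91 ]
 [ 0.91  -0.001  0.414]
 [-0.002 -1.     0.   ]]
scene {'mtx': array([[488.87360539,   0.        , 317.64373372],
       [  0.        , 488.87360539, 239.24747882],
       [  0.        ,   0.        ,   1.        ]]), 'position': array([328.92442222, 585.39199225, 883.82134735]), 'orientation': array([ 0.22599153, -0.9091545 , -2.55449358])}
scene dial_face 0.96 [347. 232.] [581.2 -56.5  68. ]
scene tab_middle 0.61 [324. 221.] [638.2 -58.1  76. ]
scene tab_tip 0.87 [317. 221.] [652.6 -52.9  76. ]
scene tab_tip 0.49 [313. 334.] [536.5 201.6  76. ]
scene tag_triangle 0.63 [317. 273.] [599.9  53.1  45
[... 1142 characters left out ...]
9.] [ 554.4 -156.9   45. ]
side tag_square 0.77 [331. 305.] [ 621.6 -153.1   45. ]
side tag_cross 0.41 [279. 244.] [535.1  27.9  45. ]
side tag_cross 0.25 [242. 245.] [464.   30.6  45. ]
side air_button_top 0.61 [251. 270.] [487.2 -66.5  60. ]
side air_button_top 0.6 [301. 262.] [575.9 -51.6  60. ]
side spacer 0.78 [247. 315.] [ 484.5 -167.1   45. ]
side valve_block 0.92 [303. 291.] [576.6 -59.7   0. ]
wrist {'mtx': array([[349.50181856,   0.        , 323.2898136 ],
       [  0.        , 349.50181856, 234.17489156],
       [  0.        ,   0.        ,   1.        ]]), 'position': array([193.04199847, 598.80419955, 384.98510398]), 'orientation': array([-0.23616864, -0.15281481,  1.13719467])}
```

View pics/scene0.png

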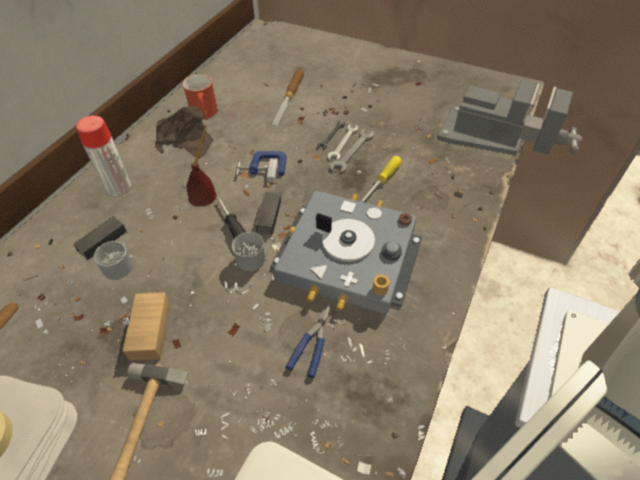

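Triangle is at about (317,272) px, on the left far place (+72°); the tab at (323,221) points at about 0 with block yaw of about 6°. I'll move above the block with shut fingers and look closer.

>>> {"op": "arm_command", "data": {"targets": [[-26,0,-29,0],[-26,0,-29,0],[-26,0,-29,0],[-26,0,-29,0],[-26,0,-29,0],[-26,0,-29,0],[-26,0,-29,0],[-26,0,-29,0],[-26,0,-29,0],[-26,0,-29,0],[-26,0,-29,0],[-26,0,-29,0],[-26,0,-29,0],[-26,0,-29,0],[-26,0,-29,0],[-26,0,-29,0],[-26,0,-29,0],[-26,0,-29,0]], "gripper": 0}}

```text
t: 3.3
ee_pos: [540.6, -75.2, 210.3]
orientation: [-1.382, -0.889, 0.889]
ft_force: [1.0, 0.4, -0.6]
width: 0.4
```

>>> {"op": "arm_command", "data": {"targets": [[0,0,0,0.124],[0,0,0,0.124],[0,0,0,0.124],[0,0,0,0.124],[0,0,0,0.124],[0,0,0,0.124],[0,0,0,0.124],[0,0,0,0.124],[0,0,0,0.124],[0,0,0,0.124],[0,0,0,0.124],[0,0,0,0.124],[0,0,0,0.124],[0,0,0,0.124],[0,0,0,0.124],[0,0,0,0.124],[0,0,0,0.124],[0,0,0,0.124],[0,0,0,0.124],[0,0,0,0.124]]}}

```text
t: 4.97
ee_pos: [540.2, -73.2, 210.2]
orientation: [-1.309, 1.039, -1.039]
ft_force: [0.0, -1.1, -1.1]
width: 0.2
```

```bash
python3 - <<'E'
from h import *
o=get_obs();print(o["t"],o["ee_pos"],o["qpos"].round(2),o["width"],o["ft_force"].round(1))
print(R.from_rotvec(o["orientation"]).as_matrix().round(3), camera_model("wrist")["position"])
cv2.imwrite("pics/w1.png",get_image("wrist")); look("wrist")
E
```

```text
4.9667 [540.1833038  -73.17327723 210.16686453] [-0.16  0.31  1.81 -0.    1.03  1.19] 0.24395067873844523 [ 0.  -1.1 -1.1]
[[ 0.227  0.     0.974]
 [-0.974 -0.     0.227]
 [ 0.    -1.     0.   ]] [609.93998888 -56.76163911 385.07312893]
wrist dial_face 0.67 [329.  98.] [643.7 -54.4  68. ]
wrist dial_face 0.57 [311. 176.] [576.  -53.5  68. ]
wrist tab_middle 0.75 [331.  98.] [643.  -56.2  76. ]
wrist tab_tip 0.59 [329.  82.] [654.9 -51.9  76. ]
wrist tag_triangle 0.57 [213. 124.] [600.8  45.9  45. ]
wrist tag_round 0.92 [406. 217.] [ 554.9 -153.9   45. ]
wrist tag_round 0.64 [526. 204.] [ 593.4 -265.9   45. ]
wrist tag_cross 0.66 [209. 195.] [534.   40.8  45. ]
wrist air_button_top 0.68 [302. 277.] [475.5 -66.   60. ]
wrist bushing 0.68 [206. 259.] [467.6  34.9  45. ]
wrist spacer 0.84 [397. 283.] [ 484.8 -164.1   45. ]
wrist valve_block 0.79 [312. 169.] [576.1 -51.6   0. ]
```

View pics/w1.png

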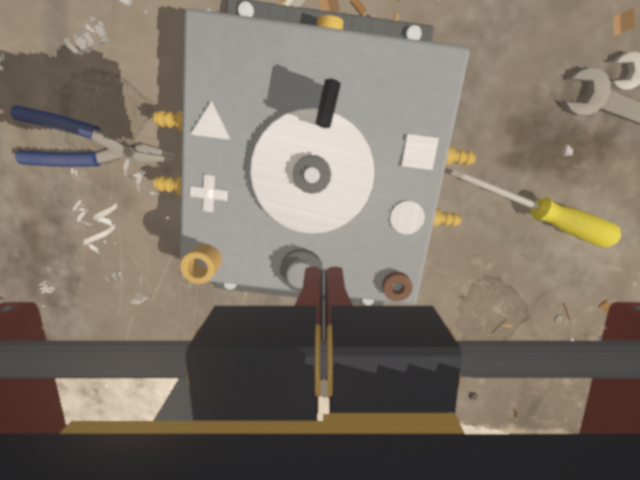

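The wrist view confirms it: dial hub at (311,175), tab at (328,103) pointing at ~0, triangle at (211,124) on the left far place, blocking nothing. I'll go down on the tab's right side with fingers shut.

>>> {"op": "arm_command", "data": {"targets": [[15,0,31.5,0],[15,0,31.5,0],[15,0,31.5,0],[0,30,0,0],[0,30,0,0],[0,30,0,0],[0,20,0,0],[0,19,0,0],[0,0,0,0]]}}

```text
t: 6.32
ee_pos: [639.6, -94.5, 76.8]
orientation: [-1.315, 1.04, -1.03]
ft_force: [-0.4, -0.1, 0.1]
width: 0.6
```

```bash
python3 - <<'E'
from h import *
o=get_obs();print(o["t"],o["ee_pos"],o["ft_force"].round(1))
cv2.imwrite("pics/w2.png",np.vstack([get_image("wrist")[:300],get_image("side")[180:380]])); look("wrist",["tab_middle","dial_face"])
# arc plan
c=np.array([577,-54.]);x=o["ee_pos"][:2].copy();h=np.deg2rad(13.1)
xt=[]
import math
for i,phi in enumerate(np.deg2rad([4,12,20,28,36,44,52,60,68,74])):
    r=np.array([math.cos(phi),math.sin(phi)]);t=np.array([-r[1],r[0]])
    g=c+62*r-20*t; d=g-x
    X=np.array([math.sin(h),-math.cos(h)]);Zz=np.array([math.cos(h),math.sin(h)])
    hn=max(h,phi); print(phi.round(2),(X@d).round(1),(Zz@d).round(1),round(-(hn-h),3),g.round(1)); x=g;h=hn
E
```

```text
6.3167 [639.5814136  -94.51209744  76.84087918] [-0.4 -0.1  0.1]
wrist tab_middle 0.85 [249. 254.] [643.9 -52.9  76. ]
0.07 -24.1 6.3 -0.0 [640.2 -69.6]
0.21 -8.4 3.5 -0.0 [641.8 -60.7]
0.35 -8.8 2.3 -0.12 [642.1 -51.6]
0.49 -8.8 2.2 -0.14 [641.1 -42.6]
0.63 -8.8 2.2 -0.14 [638.9 -33.7]
0.77 -8.8 2.2 -0.14 [635.5 -25.3]
0.91 -8.8 2.2 -0.14 [630.9 -17.5]
1.05 -8.8 2.2 -0.14 [625.3 -10.3]
1.19 -8.8 2.2 -0.14 [618.8  -4. ]
1.29 -6.6 1.8 -0.105 [6.133e+02 1.000e-01]
```

View pics/w2.png

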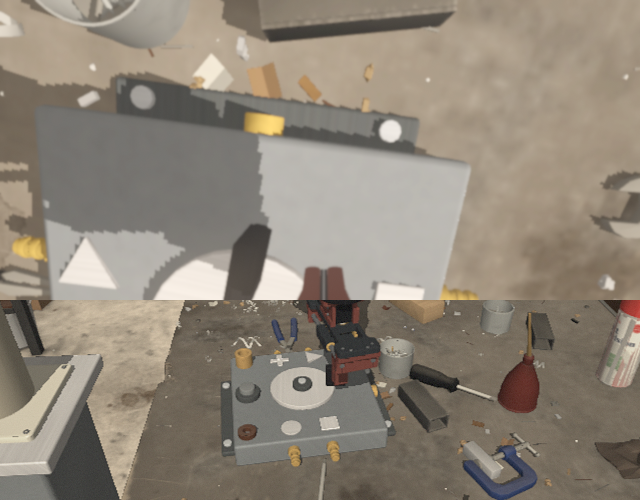

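>>> {"op": "arm_command", "data": {"targets": [[-12,-4,3,0],[-12,0,3,0],[-4,0,2,0],[-4,0,2,0],[-4.5,0,1,-0.06],[-4.5,0,1,-0.06],[-4.5,0,1.2,-0.07],[-4.5,0,1.2,-0.07],[-4.5,0,1.2,-0.07],[-4.5,0,1.2,-0.07]]}}

```text
t: 7.35
ee_pos: [640.8, -33.3, 85.3]
orientation: [-1.446, 0.727, -0.727]
ft_force: [0.2, -0.4, -0.1]
width: 0.5
```

```bash
python3 - <<'E'
from h import *
o=get_obs();print(o["t"],o["ee_pos"],o["ft_force"].round(1)); get_image("side");get_image("scene")
look("side",["tab_middle","tab_tip"]);look("scene",["tab_middle","tab_tip"])
E
```

```text
7.35 [640.84680997 -33.33162009  85.29416436] [ 0.2 -0.4 -0.1]
side tab_tip 0.67 [344. 254.] [653.1 -54.5  76. ]
scene tab_middle 0.82 [320. 222.] [643.6 -54.   76. ]
scene tab_tip 0.83 [316. 220.] [653.4 -52.9  76. ]
scene tab_tip 0.64 [349. 250.] [555.7  -7.7  76. ]
```

```bash
python3 - <<'E'
from h import *
w=get_image("wrist")[100:400];s=get_image("scene")[150:310,220:460]
s2=get_image("side")[180:340,220:460]
cv2.imwrite("pics/w3.png",np.vstack([w,cv2.resize(np.hstack([s,s2]),(640,213))])); look("wrist",["tab_middle","tab_tip"])
E
```

```text
wrist tab_middle 0.62 [352. 287.] [642.4 -52.7  76. ]
wrist tab_tip 0.6 [369. 270.] [656.4 -54.6  76. ]
wrist tab_tip 0.25 [180. 232.] [612.6  42.5  76. ]
```

View pics/w3.png

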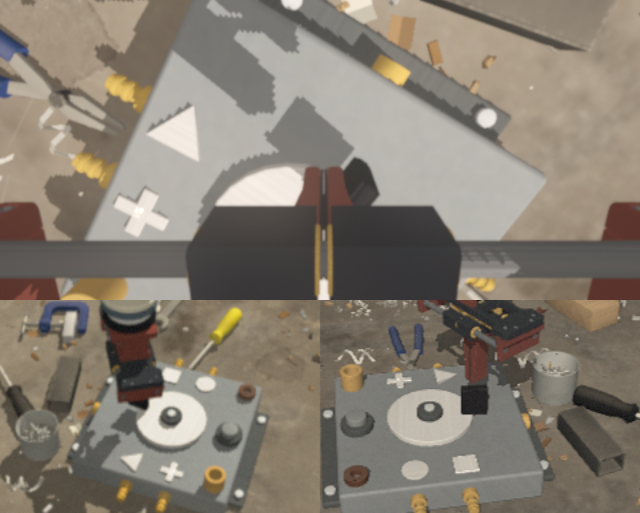

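```bash
python3 - <<'E'
from h import *
o=get_obs();print(o["t"],o["ee_pos"],o["ft_force"].round(1),o["moment"].round(2),o["qpos"].round(3))
for c in("wrist","side","scene"):
    im=get_image(c); cm=camera_model(c)
    for th,z in(("tab_middle",76),("dial_face",55)):
        for s in silhouettes(c,th)[:1]:
            ys,xs=np.nonzero(s["pixels"]);print(c,th,s["conf"],s["at"],ray(cm,s["at"],z).round(),len(xs),xs.min(),xs.max(),ys.min(),ys.max())
    for z in (97,76,60): # project TCP
        pass
E
```

```text
7.9 [640.71965844 -34.3064144   85.05975199] [ 1.2 -0.  -1.1] [-0.01  0.13  0.04] [-0.072  0.601  1.664 -0.     0.877  0.865]
wrist tab_middle 0.62 [287.3, 288.2] [620. -24.  76.] 4350 216 379 258 414
wrist dial_face 0.72 [285.6, 287.9] [611. -26.  55.] 4413 217 378 257 413
side tab_middle 0.85 [309.5, 261.8] [590. -72.  76.] 2625 271 346 243 289
side dial_face 0.61 [304.0, 267.3] [581. -60.  55.] 2652 271 346 244 290
scene tab_middle 0.57 [345.7, 236.2] [577. -39.  76.] 1762 318 374 219 261
scene dial_face 0.68 [347.3, 238.5] [577. -51.  55.] 1758 318 374 219 261
```

```bash
python3 - <<'E'
from h import *
import workcell
print(tip_reach, tip_reach() if callable(tip_reach) else "")
s=get_image("side")[200:330,260:430];a=get_image("scene")[180:310,270:440]
cv2.imwrite("pics/w4.png",np.vstack([cv2.resize(i,None,fx=4,fy=2.3,interpolation=3) if 0 else cv2.resize(i,(392,300),interpolation=3) for i in(s,a)]))
E
```

```text
17.0
```

View pics/w4.png

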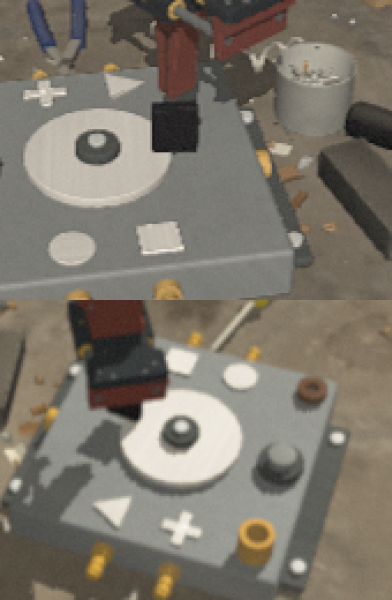

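```bash
cat >> h.py <<'E'
def proj(c,p):
    cm=camera_model(c);v=R.from_rotvec(cm["orientation"]).inv().apply(np.array(p)-cm["position"])
    q=np.array(cm["mtx"])@[v[0],-v[1],-v[2]];return (q[:2]/q[2]).round(1)
E
python3 - <<'E'
from h import *
o=get_obs();p=o["ee_pos"];print(p)
for c in("wrist","side","scene"):
    for z in(58,68,85,100,115): print(c,z,proj(c,[p[0],p[1],z]))
print(proj("side",[643,-53,97]),proj("side",[643,-53,55]))
E
```

```text
[640.68356726 -34.07701503  85.07745296]
wrist 58 [323.7 260.6]
wrist 68 [323.8 266.3]
wrist 85 [323.8 277.5]
wrist 100 [323.8 289. ]
wrist 115 [323.8 302.7]
side 58 [336.3 255.7]
side 68 [336.4 251.3]
side 85 [336.4 243.7]
side 100 [336.5 236.9]
side 115 [336.6 229.9]
scene 58 [317.8 233.5]
scene 68 [317.8 230.6]
scene 85 [317.7 225.5]
scene 100 [317.6 220.9]
scene 115 [317.5 216.2]
[338.7 244.4] [338.5 263.3]
```

The pictures show the fin (side view (338,252)) now on the right of the fingers, still at stop 0, and the fingers on its left. It must have been passed over or through with no force reading. I'll lift, go back to the right side and push slowly with force checks.

>>> {"op": "arm_command", "data": {"targets": [[0,-25,0,0],[0,-25,0,0],[0,-10,0,0],[0,0,0,0],[16,0,-11,0],[16,0,-11,0],[14,0,-10,0],[0,0,0,0.1],[0,0,0,0.1],[0,0,0,0.1],[0,0,0,0.1],[0,20,0,0],[0,20,0,0],[0,20,0,0],[0,6,0,0],[0,0,0,0],[0,0,0,0]]}}

```text
t: 9.87
ee_pos: [641.9, -90.1, 78.6]
orientation: [-1.312, 1.035, -1.034]
ft_force: [1.4, 0.9, 0.4]
width: 0.5
```

>>> {"op": "arm_command", "data": {"targets": [[-7,0,1,0],[-7,0,1,0],[0,0,0,0]]}}

```text
t: 10.12
ee_pos: [641.3, -74.6, 80.1]
orientation: [-1.31, 1.033, -1.035]
ft_force: [0.1, -0.3, -0.4]
width: 0.4
```

>>> {"op": "arm_command", "data": {"targets": [[-4,0,1,0],[0,0,0,0]]}}

```text
t: 10.28
ee_pos: [641.3, -71.1, 79.7]
orientation: [-1.311, 1.033, -1.035]
ft_force: [0.5, -0.3, -0.5]
width: 0.5
```

>>> {"op": "arm_command", "data": {"targets": [[-4,0,1,0],[0,0,0,0]]}}

```text
t: 10.45
ee_pos: [641.1, -67.3, 79.3]
orientation: [-1.311, 1.034, -1.034]
ft_force: [0.1, 0.3, 0.2]
width: 0.7
```

>>> {"op": "arm_command", "data": {"targets": [[-4,0,1,0],[0,0,0,0]]}}

```text
t: 10.62
ee_pos: [641.1, -63.4, 79.2]
orientation: [-1.311, 1.034, -1.035]
ft_force: [0.9, 0.3, 1.1]
width: 0.3
```

```bash
python3 - <<'E'
from h import *
o=get_obs();print(o["t"],o["ee_pos"],o["ft_force"].round(1))
cv2.imwrite("pics/w5.png",np.vstack([get_image("wrist")[100:400],cv2.resize(np.hstack([get_image("scene")[150:310,220:460],get_image("side")[180:340,220:460]]),(640,213))])); look("wrist",["tab_middle","tab_tip"]); look("side",["tab_middle","tab_tip"])
E
```

```text
10.6167 [641.10139726 -63.36714097  79.15574716] [0.9 0.3 1.1]
wrist tab_tip 0.72 [139. 281.] [614.2  34.1  76. ]
wrist tab_tip 0.65 [296. 242.] [655.7 -44.9  76. ]
side tab_middle 0.88 [338. 249.] [642.6 -39.2  76. ]
side tab_middle 0.25 [244. 242.] [471.7  -4.6  76. ]
side tab_tip 0.65 [344. 251.] [653.8 -44.9  76. ]
side tab_tip 0.6 [394. 249.] [743.7 -45.5  76. ]
```

View pics/w5.png

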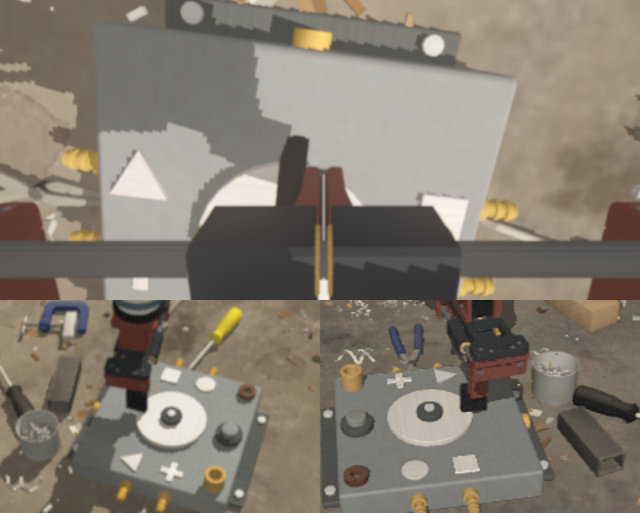

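The fin (293,272 px in the wrist frame) is just left of the fingers now, not yet touched. Continuing in small steps.

>>> {"op": "arm_command", "data": {"targets": [[-4,0,1,0],[0,0,0,0]]}}

```text
t: 11.13
ee_pos: [640.9, -60.1, 79.0]
orientation: [-1.312, 1.034, -1.035]
ft_force: [-1.1, -0.9, 1.2]
width: 0.5
```

>>> {"op": "arm_command", "data": {"targets": [[-4,0,1,0],[0,0,0,0]]}}

```text
t: 11.3
ee_pos: [640.7, -55.5, 79.0]
orientation: [-1.312, 1.035, -1.034]
ft_force: [-0.0, -0.8, 0.2]
width: 0.3
```

>>> {"op": "arm_command", "data": {"targets": [[-4,0,1,0],[0,0,0,0]]}}

```text
t: 11.47
ee_pos: [640.7, -51.2, 78.9]
orientation: [-1.312, 1.035, -1.034]
ft_force: [-0.2, -0.4, -1.0]
width: 0.2
```

```bash
python3 - <<'E'
from h import *
o=get_obs();print(o["t"],o["ee_pos"],o["ft_force"].round(1))
for c in("wrist","side","scene"):get_image(c);look(c,["tab_middle","tab_tip"])
E
```

```text
11.4667 [640.73684333 -51.18434739  78.90188356] [-0.2 -0.4 -1. ]
wrist tab_middle 0.97 [292. 269.] [640.5 -33.4  76. ]
wrist tab_middle 0.21 [159. 282.] [616.  36.  76.]
wrist tab_tip 0.63 [290. 249.] [651.5 -30.2  76. ]
wrist tab_tip 0.51 [ 20. 283.] [597.8 110.3  76. ]
side tab_middle 0.86 [336. 244.] [641.6 -22.7  76. ]
side tab_middle 0.65 [319. 394.] [ 591.1 -357.    76. ]
side tab_tip 0.74 [344. 247.] [655.4 -31.8  76. ]
side tab_tip 0.34 [303. 292.] [ 576.4 -151.    76. ]
scene tab_middle 0.64 [316. 228.] [643.8 -34.3  76. ]
scene tab_middle 0.3 [389. 248.] [481.1 -47.4  76. ]
scene tab_tip 0.78 [310. 228.] [656.4 -26.8  76. ]
```

>>> {"op": "arm_command", "data": {"targets": [[-4.4,0,0.8,-0.07],[0,0,0,0],[-4.4,0,1,-0.07],[0,0,0,0]]}}

```text
t: 12.25
ee_pos: [640.4, -42.2, 79.1]
orientation: [-1.364, 0.928, -0.928]
ft_force: [-0.0, -0.1, 0.5]
width: 0.3
```

```bash
cat > chk.py <<'E'
from h import *
o=get_obs();print(round(o["t"],2),o["ee_pos"].round(1),o["ft_force"].round(1),R.from_rotvec(o["orientation"]).as_matrix()[:2,2].round(3))
C=np.array([577,-54])
for c in("wrist","side","scene"):
    get_image(c);cm=camera_model(c)
    for n in("tab_middle","tab_tip"):
        for r in tip_of(c,n)[:2]:
            p=ray(cm,r["at"],76)[:2];d=p-C
            if r["conf"]>.4 and 50<np.hypot(*d)<95: print(c,n,round(r["conf"],2),p.round(),"r",np.hypot(*d).round(),"deg",np.rad2deg(np.arctan2(d[1],d[0])).round(1))
E
python3 chk.py
```

```text
12.25 [640.4 -42.2  79.1] [-0.  -0.1  0.5] [0.93  0.367]
wrist tab_middle 0.69 [627. -25.] r 58.0 deg 29.6
wrist tab_middle 0.61 [638. -25.] r 67.0 deg 25.6
wrist tab_tip 0.74 [638. -24.] r 68.0 deg 26.0
wrist tab_tip 0.61 [649. -20.] r 79.0 deg 25.5
side tab_middle 0.86 [639. -14.] r 74.0 deg 32.9
side tab_middle 0.6 [644. -17.] r 77.0 deg 28.6
side tab_tip 0.94 [648. -16.] r 80.0 deg 28.0
scene tab_middle 0.86 [634. -25.] r 64.0 deg 26.7
scene tab_tip 0.58 [646. -19.] r 78.0 deg 26.9
```

>>> {"op": "arm_command", "data": {"targets": [[-4.4,0,1.1,-0.07],[-4.4,0,1.1,-0.07],[-4.4,0,1.1,-0.07],[-4.4,0,1.1,-0.07],[0,0,0,0]]}}

```text
t: 13.12
ee_pos: [636.1, -24.4, 79.1]
orientation: [-1.451, 0.713, -0.713]
ft_force: [0.2, -0.1, 0.5]
width: 0.5
```

```bash
python3 chk.py
```

```text
13.12 [636.1 -24.4  79.1] [ 0.2 -0.1  0.5] [0.792 0.611]
wrist tab_middle 0.88 [626. -10.] r 66.0 deg 42.0
wrist tab_tip 0.58 [637.  -2.] r 79.0 deg 41.0
side tab_middle 0.57 [634.   9.] r 85.0 deg 47.8
side tab_tip 0.67 [634.  -5.] r 76.0 deg 40.7
scene tab_middle 0.59 [633. -13.] r 69.0 deg 35.9
scene tab_tip 0.9 [623.   8.] r 77.0 deg 53.2
```

>>> {"op": "arm_command", "data": {"targets": [[-4.3,0,0,-0.08],[-4.3,0,0.2,-0.08],[-4.4,0,1.1,-0.07],[0,0,0,0],[-3.4,0,1.1,-0.07],[0,0,0,0]]}}

```text
t: 14.07
ee_pos: [626.8, -11.2, 79.2]
orientation: [-1.517, 0.481, -0.482]
ft_force: [0.0, 0.4, -1.4]
width: 0.5
```

```bash
python3 chk.py
```

```text
14.07 [626.8 -11.2  79.2] [ 0.   0.4 -1.4] [0.577 0.817]
wrist tab_middle 0.89 [614.   0.] r 66.0 deg 55.4
wrist tab_tip 0.84 [623.  12.] r 80.0 deg 55.0
side tab_middle 0.89 [615.   9.] r 73.0 deg 58.5
side tab_tip 0.57 [621.   6.] r 74.0 deg 53.8
scene tab_middle 0.73 [614.  -2.] r 64.0 deg 55.0
scene tab_tip 0.91 [618.  14.] r 79.0 deg 59.0
```

>>> {"op": "arm_command", "data": {"targets": [[-4.4,0,0.8,-0.07],[0,0,0,0],[-4.4,0,0.8,-0.07],[0,0,0,0],[0,0,0,0]]}}

```text
t: 14.93
ee_pos: [619.7, -4.9, 79.0]
orientation: [-1.538, 0.376, -0.375]
ft_force: [-0.5, -0.2, -0.1]
width: 0.0
```

```bash
python3 chk.py
```

```text
14.93 [619.7  -4.9  79. ] [-0.5 -0.2 -0.1] [0.461 0.888]
wrist tab_tip 0.6 [612.  16.] r 78.0 deg 63.1
side tab_middle 0.8 [605.  15.] r 74.0 deg 67.8
side tab_tip 0.85 [611.   5.] r 68.0 deg 59.7
scene tab_middle 0.97 [617.   3.] r 70.0 deg 54.7
scene tab_tip 0.69 [603.  20.] r 78.0 deg 70.3
```

>>> {"op": "arm_command", "data": {"targets": [[-4.4,0,0.8,-0.07],[0,0,0,0],[-4,0,0.8,-0.07],[0,0,0,0],[0,0,0,0]]}}

```text
t: 15.8
ee_pos: [613.1, 0.1, 79.0]
orientation: [-1.554, 0.266, -0.265]
ft_force: [0.1, 0.2, -0.2]
width: 0.5
```

```bash
python3 chk.py
```

```text
15.8 [6.131e+02 1.000e-01 7.900e+01] [ 0.1  0.2 -0.2] [0.332 0.943]
wrist tab_middle 0.86 [599.   9.] r 67.0 deg 70.7
wrist tab_tip 0.89 [602.  20.] r 78.0 deg 71.7
side tab_middle 0.82 [605.  20.] r 79.0 deg 69.3
side tab_tip 0.85 [601.  18.] r 76.0 deg 71.9
scene tab_middle 0.67 [598.   5.] r 63.0 deg 70.9
scene tab_tip 0.93 [599.  23.] r 80.0 deg 73.8
```

>>> {"op": "arm_command", "data": {"targets": [[6,0,0,0],[6,0,0,0],[0,-30,0,0],[0,-35,0,0],[0,-35,0,0],[-29,0,-26,0],[-29,0,-26,0],[-29,0,-26,0],[-29,0,-26,0],[0,0,0,0],[0,0,0,0]]}}

```text
t: 17.17
ee_pos: [479.9, -64.7, 179.5]
orientation: [-1.554, 0.265, -0.266]
ft_force: [-1.0, 0.3, -0.3]
width: 0.7
```

```bash
python3 chk.py; python3 - <<'E'
from h import *
cv2.imwrite("pics/w6.png",np.vstack([get_image("wrist")[:340],cv2.resize(np.hstack([get_image("scene")[150:310,220:460],get_image("side")[180:340,220:460]]),(640,213))]))
for c in("wrist","side","scene"):look(c,["air_button_top","dial_face","tag_triangle"])
E
```

```text
17.17 [479.9 -64.7 179.5] [-1.   0.3 -0.3] [0.332 0.943]
wrist tab_middle 0.86 [601.   9.] r 68.0 deg 69.4
wrist tab_tip 0.55 [605.  23.] r 81.0 deg 70.1
side tab_middle 0.76 [602.  34.] r 91.0 deg 74.3
side tab_tip 0.93 [601.  23.] r 81.0 deg 72.9
scene tab_middle 0.73 [604.   6.] r 66.0 deg 65.7
scene tab_tip 0.66 [604.  24.] r 82.0 deg 70.6
wrist air_button_top 0.96 [324. 227.] [480.5 -65.1  60. ]
wrist air_button_top 0.44 [438.  89.] [601.4  10.6  60. ]
wrist dial_face 0.96 [431. 179.] [577. -54.  68.]
wrist tag_triangle 0.84 [417.  46.] [598.4  47.   45. ]
wrist tag_triangle 0.7 [444.  96.] [609.8   3.6  45. ]
side air_button_top 0.74 [250. 268.] [484.  -62.6  60. ]
side dial_face 0.93 [300. 261.] [574.6 -57.3  68. ]
side tag_triangle 0.6 [313. 235.] [601.7  55.9  45. ]
scene air_button_top 0.52 [391. 246.] [482.5 -67.7  60. ]
scene dial_face 0.93 [345. 233.] [583.8 -54.3  68. ]
scene tag_triangle 0.5 [317. 275.] [597.   58.5  45. ]
```

View pics/w6.png

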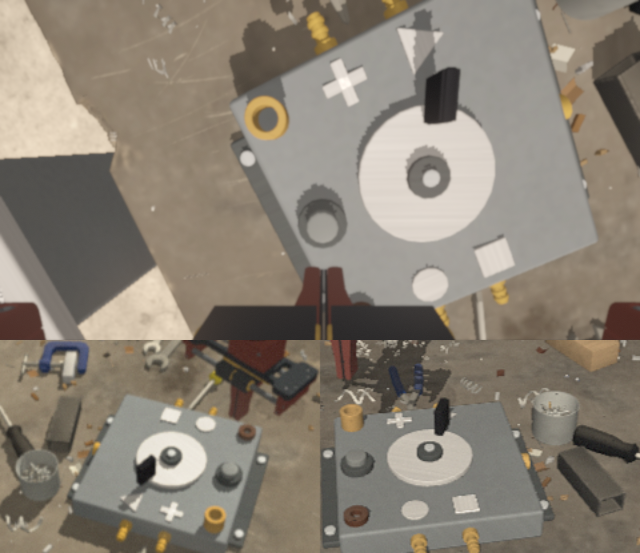

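The fin stands at (442,95) px, near the triangle (420,45), but it may be a few degrees short of the stop. I'll fit its angle with a box model before deciding.

```bash
cat > fit.py <<'E'
from h import *
import sys
def fit(c,C=(577,-54)):
    im=get_image(c);m=(im.max(2)<45).astype(np.uint8);best=[]
    for cx in range(-4,5,2):
     for cy in range(-4,5,2):
      for a in np.arange(60,90,1.):
        t=np.deg2rad(a);r=np.array([np.cos(t),np.sin(t)]);n=np.array([-r[1],r[0]])
        pts=[proj(c,[*(np.array(C)+[cx,cy]+R_*r+s*n),z]) for R_ in(42,78) for s in(-6.5,6.5) for z in(55,97)]
        h=cv2.convexHull(np.array(pts,np.float32)).astype(np.int32)
        k=np.zeros_like(m);cv2.fillConvexPoly(k,h,1);K=cv2.dilate(k,np.ones((15,15)))
        best.append(((k&m).sum()/((k|m)&K).sum(),a,cx,cy))
    best.sort(reverse=True);return best[:4]
for c in("wrist","side","scene"): print(c,[tuple(np.round(b,2)) for b in fit(c)])
E
python3 fit.py
python3 - <<'E'
from h import *
# block yaw from tag places: combine
C=np.array([577,-54]);get_image("wrist");cm=camera_model("wrist")
for n,a in(("tag_triangle",72),("tag_cross",108),("tag_square",-72),("tag_round",-108),("air_button_top",180),("dial_face",0)):
    r=tip_of("wrist",n)
    if r:
        p=ray(cm,r[0]["at"],Z[n]);d=p[:2]-C;print(n,p.round(1),np.hypot(*d).round(),(np.rad2deg(np.arctan2(d[1],d[0]))-a+180)%360-180)
E
```

```text
tag_triangle [599.5  48.6  45. ] 105.0 5.634419550939583
tag_cross [534.3  40.3  45. ] 104.0 6.38101760330386
tag_square [ 617.7 -150.4   45. ] 105.0 4.8806579015677585
tag_round [ 555.6 -157.5   45. ] 106.0 6.338030877619701
air_button_top [479.7 -63.4  60. ] 98.0 5.494338582551848
dial_face [576.5 -53.6  68. ] 1.0 141.10141453118797Traceback (most recent call last):
  File "fit.py", line 14, in <module>
    for c in("wrist","side","scene"): print(c,[tuple(np.round(b,2)) for b in fit(c)])
                                                                             ~~~^^^
  File "fit.py", line 9, in fit
    pts=[proj(c,[*(np.array(C)+[cx,cy]+R_*r+s*n),z]) for R_ in(42,78) for s in(-6.5,6.5) for z in(55,97)]
         ~~~~^^^^^^^^^^^^^^^^^^^^^^^^^^^^^^^^^^^^^^^
  File "h.py", line 16, in proj
    cm=camera_model(c);v=R.from_rotvec(cm["orientation"]).inv().apply(np.array(p)-cm["position"])
ValueError: time passes only in moves, steps and waits
```

```bash
python3 - <<'E'
s=open("h.py").read()
s=s.replace("def proj(c,p):\n    cm=camera_model(c);","_cm={}\ndef proj(c,p):\n    cm=_cm.get(c) or _cm.setdefault(c,camera_model(c));")
open("h.py","w").write(s)
E
python3 fit.py
```

```text
wrist [(np.float64(0.32), np.float64(76.0), np.float64(-4.0), np.float64(-2.0)), (np.float64(0.31), np.float64(77.0), np.float64(-4.0), np.float64(-2.0)), (np.float64(0.31), np.float64(78.0), np.float64(-2.0), np.float64(-2.0)), (np.float64(0.31), np.float64(75.0), np.float64(-4.0), np.float64(-2.0))]
side [(np.float64(0.71), np.float64(75.0), np.float64(4.0), np.float64(-4.0)), (np.float64(0.71), np.float64(76.0), np.float64(4.0), np.float64(-4.0)), (np.float64(0.7), np.float64(75.0), np.float64(4.0), np.float64(-2.0)), (np.float64(0.69), np.float64(75.0), np.float64(4.0), np.float64(2.0))]
scene [(np.float64(0.63), np.float64(76.0), np.float64(2.0), np.float64(0.0)), (np.float64(0.62), np.float64(80.0), np.float64(4.0), np.float64(0.0)), (np.float64(0.61), np.float64(77.0), np.float64(2.0), np.float64(-2.0)), (np.float64(0.61), np.float64(75.0), np.float64(2.0), np.float64(-2.0))]
```

```bash
sed -i 's/m=(im.max(2)<45)/m=(im.max(2)<TH)/; s/range(-4,5,2)/range(-2,3,2)/g; s/^for c in.*$//' fit.py; cat >> fit.py <<'E'
for TH in (40,55,70):
  for c in("wrist","side","scene"): print(TH,c,[tuple(float(x) for x in np.round(b,2)) for b in fit(c)])
im=get_image("wrist")
def box(a,C=(577,-54)):
    t=np.deg2rad(a);r=np.array([np.cos(t),np.sin(t)]);n=np.array([-r[1],r[0]])
    return np.array([proj("wrist",[*(np.array(C)+q*r+s*n),97]) for q,s in((42,-6.5),(78,-6.5),(78,6.5),(42,6.5))])
big=cv2.resize(im[20:220,330:530],None,fx=3,fy=3,interpolation=cv2.INTER_CUBIC)
for a,col in((70,(0,0,255)),(78,(0,255,0))):
    cv2.polylines(big,[((box(a)-[330,20])*3).astype(np.int32)],True,col,1)
cv2.imwrite("pics/w7.png",big)
E
python3 fit.py
```

```text
40 wrist [(0.23, 80.0, -2.0, 0.0), (0.23, 78.0, -2.0, 0.0), (0.23, 82.0, 0.0, -2.0), (0.23, 83.0, 2.0, -2.0)]
40 side [(0.55, 72.0, 2.0, 2.0), (0.55, 72.0, 2.0, -2.0), (0.55, 73.0, 2.0, -2.0), (0.54, 73.0, 0.0, -2.0)]
40 scene [(0.57, 76.0, 2.0, 0.0), (0.55, 77.0, 2.0, -2.0), (0.55, 75.0, 2.0, -2.0), (0.55, 75.0, -2.0, 2.0)]
55 wrist [(0.64, 74.0, 2.0, 0.0), (0.64, 70.0, -2.0, 0.0), (0.64, 73.0, 0.0, 0.0), (0.63, 71.0, -2.0, 0.0)]
55 side [(0.77, 72.0, 2.0, 2.0), (0.77, 72.0, 2.0, -2.0), (0.76, 73.0, 2.0, -2.0), (0.76, 72.0, 2.0, 0.0)]
55 scene [(0.7, 76.0, 2.0, 0.0), (0.68, 75.0, 2.0, -2.0), (0.67, 75.0, -2.0, 2.0), (0.67, 73.0, 0.0, -2.0)]
70 wrist [(0.79, 74.0, 2.0, 0.0), (0.79, 70.0, -2.0, 0.0), (0.79, 71.0, -2.0, 0.0), (0.78, 72.0, 0.0, 0.0)]
70 side [(0.71, 72.0, 2.0, -2.0), (0.71, 73.0, 2.0, -2.0), (0.7, 72.0, 2.0, 0.0), (0.69, 73.0, 2.0, 0.0)]
70 scene [(0.72, 76.0, 2.0, 0.0), (0.69, 75.0, 2.0, -2.0), (0.68, 75.0, -2.0, 2.0), (0.68, 73.0, 0.0, -2.0)]
```

View pics/w7.png

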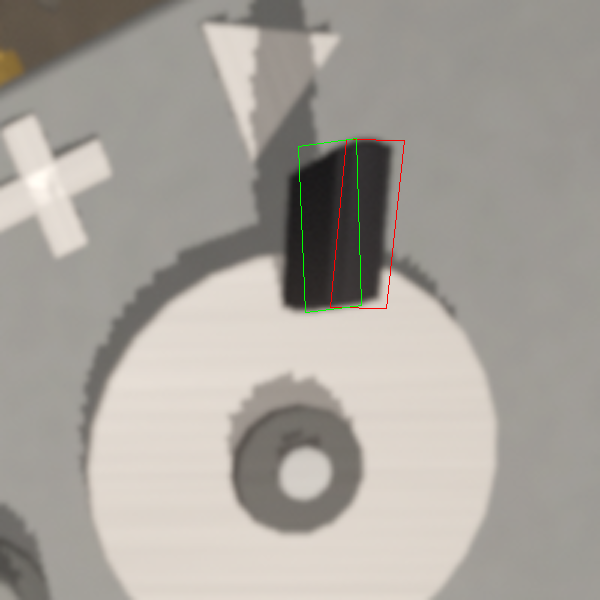

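The fin's fit is ~72–73°, about 5° short of the stop line at ~77.7°. I'll go back and nudge it fully in.

>>> {"op": "arm_command", "data": {"targets": [[29,0,26,0],[29,0,26,0],[29,0,26,0],[29,0,26,0],[0,0,0,0],[0,35,0,0],[0,35,0,0],[0,30,0,0],[0,0,0,0],[-6,0,0,0],[-5,0,0,0],[0,0,0,0]]}}

```text
t: 20.27
ee_pos: [614.3, -0.1, 81.1]
orientation: [-1.554, 0.262, -0.265]
ft_force: [0.1, 0.3, -0.4]
width: 0.2
```

>>> {"op": "arm_command", "data": {"targets": [[-3,0,0,-0.06],[0,0,0,0],[-3,0,0.5,-0.06],[0,0,0,0],[-3,0,0.5,0],[0,0,0,0],[0,0,0,0]]}}

```text
t: 20.85
ee_pos: [605.8, 3.1, 79.4]
orientation: [-1.564, 0.17, -0.171]
ft_force: [0.4, -0.3, 0.4]
width: 0.4
```

```bash
python3 chk.py
```

```text
20.85 [605.8   3.1  79.4] [ 0.4 -0.3  0.4] [0.216 0.976]
wrist tab_middle 0.96 [591.  11.] r 67.0 deg 77.8
wrist tab_tip 0.81 [594.  23.] r 79.0 deg 77.7
side tab_middle 0.65 [590.  29.] r 84.0 deg 80.8
side tab_middle 0.61 [592.  22.] r 77.0 deg 78.8
side tab_tip 0.66 [584.  25.] r 80.0 deg 84.7
scene tab_middle 0.78 [595.   2.] r 58.0 deg 72.2
scene tab_tip 0.72 [592.  24.] r 80.0 deg 78.9
```

>>> {"op": "arm_command", "data": {"targets": [[6,0,0,0],[6,0,0,0],[0,-30,0,0],[0,-35,0,0],[0,-35,0,0],[-30,0,-23,0],[-30,0,-23,0],[-30,0,-23,0],[-30,0,-23,0],[0,0,0,0],[0,0,0,0]]}}

```text
t: 22.22
ee_pos: [479.8, -64.4, 179.5]
orientation: [-1.564, 0.171, -0.171]
ft_force: [0.6, -0.1, 1.0]
width: 0.3
```

```bash
python3 chk.py; python3 - <<'E'
exec(open("fit.py").read().split("for TH in")[0])
TH=60
for c in("wrist","side","scene"): print(c,[tuple(float(x) for x in np.round(b,2)) for b in fit(c)])
look("wrist",["air_button_top"])
im=get_image("wrist")[:340];cv2.imwrite("pics/w8.png",im)
E
```

```text
22.22 [479.8 -64.4 179.5] [ 0.6 -0.1  1. ] [0.216 0.976]
wrist tab_middle 0.9 [592.  12.] r 68.0 deg 76.8
wrist tab_tip 0.88 [596.  23.] r 79.0 deg 76.2
wrist tab_tip 0.73 [596.   5.] r 62.0 deg 71.8
side tab_middle 0.8 [591.  21.] r 76.0 deg 79.5
side tab_tip 0.91 [592.  27.] r 82.0 deg 79.3
scene tab_middle 0.81 [595.   6.] r 63.0 deg 73.8
scene tab_tip 0.69 [583.  27.] r 81.0 deg 85.7
wrist [(0.65, 79.0, 0.0, 0.0), (0.65, 76.0, -2.0, 0.0), (0.65, 77.0, -2.0, 0.0), (0.65, 78.0, -2.0, 0.0)]
side [(0.75, 80.0, 2.0, -2.0), (0.75, 77.0, 0.0, -2.0), (0.74, 80.0, 2.0, 0.0), (0.74, 78.0, 2.0, 0.0)]
scene [(0.69, 81.0, 2.0, -2.0), (0.68, 83.0, 2.0, 2.0), (0.68, 82.0, 2.0, 0.0), (0.68, 81.0, 0.0, 0.0)]
wrist air_button_top 0.73 [323. 227.] [480.1 -65.4  60. ]
```

View pics/w8.png

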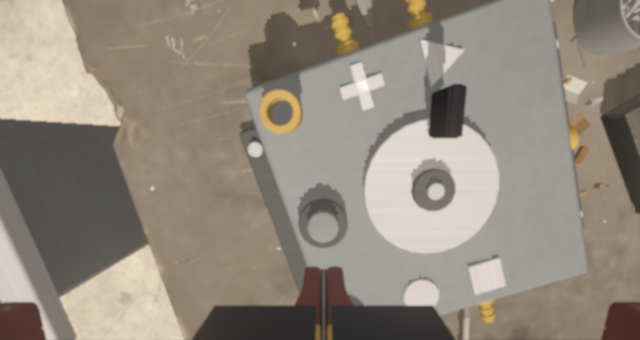

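Dial fits 77–80° vs. the triangle's 77.7°, and it's stable after release. Now the button (323,225 px) under the tool.

>>> {"op": "arm_command", "data": {"targets": [[0,30,0,0],[0,30,0,0],[0,20,0,0],[0,0,0,0],[0,0,0,0]]}}

```text
t: 23.33
ee_pos: [479.9, -63.5, 98.6]
orientation: [-1.564, 0.172, -0.168]
ft_force: [-1.0, 0.0, 0.5]
width: 0.4
```

>>> {"op": "arm_command", "data": {"targets": [[0,5,0,0],[0,0,0,0]]}}

```text
t: 23.5
ee_pos: [481.3, -63.7, 94.8]
orientation: [-1.564, 0.168, -0.171]
ft_force: [-0.6, -0.3, 0.3]
width: 0.7
```

>>> {"op": "arm_command", "data": {"targets": [[0,5,0,0],[0,0,0,0]]}}

```text
t: 23.67
ee_pos: [480.8, -63.6, 89.3]
orientation: [-1.564, 0.169, -0.17]
ft_force: [-0.1, 0.4, 0.5]
width: 0.3
```

>>> {"op": "arm_command", "data": {"targets": [[0,3,0,0],[0,0,0,0]]}}

```text
t: 23.83
ee_pos: [480.5, -63.6, 86.0]
orientation: [-1.564, 0.17, -0.17]
ft_force: [0.3, 0.7, -0.0]
width: 0.9
```

>>> {"op": "arm_command", "data": {"targets": [[0,3,0,0],[0,0,0,0]]}}

```text
t: 24.0
ee_pos: [480.3, -63.6, 82.7]
orientation: [-1.564, 0.17, -0.169]
ft_force: [0.7, -0.6, -0.4]
width: 0.6
```

>>> {"op": "arm_command", "data": {"targets": [[0,2,0,0],[0,0,0,0]]}}

```text
t: 24.17
ee_pos: [480.4, -63.6, 80.8]
orientation: [-1.564, 0.17, -0.169]
ft_force: [-0.3, 0.1, -0.1]
width: 0.1
```

>>> {"op": "arm_command", "data": {"targets": [[0,2,0,0],[0,0,0,0]]}}

```text
t: 24.33
ee_pos: [480.4, -63.6, 78.8]
orientation: [-1.564, 0.17, -0.169]
ft_force: [-0.0, 0.7, -0.1]
width: 0.1
```

>>> {"op": "arm_command", "data": {"targets": [[0,2,0,0],[0,0,0,0]]}}

```text
t: 24.5
ee_pos: [480.4, -63.6, 76.8]
orientation: [-1.564, 0.17, -0.169]
ft_force: [-0.6, 1.2, -0.2]
width: 0.4
```

>>> {"op": "arm_command", "data": {"targets": [[0,2,0,0],[0,0,0,0]]}}

```text
t: 24.67
ee_pos: [480.4, -63.6, 74.8]
orientation: [-1.564, 0.17, -0.169]
ft_force: [-0.8, -0.2, 0.0]
width: 0.8
```

>>> {"op": "arm_command", "data": {"targets": [[0,2,0,0],[0,0,0,0]]}}

```text
t: 24.83
ee_pos: [480.4, -63.6, 72.8]
orientation: [-1.564, 0.17, -0.169]
ft_force: [0.9, 0.1, -0.1]
width: 0.6
```

```bash
python3 - <<'E'
from h import *
o=get_obs();print(o["ee_pos"].round(1),o["ft_force"],o["moment"],o["joint_torque"].round(1))
for z in(55,60,65,70): print(z,proj("side",[480,-64,z]),proj("scene",[480,-64,z]))
s=get_image("side")[225:305,200:300];a=get_image("scene")[200:280,345:445]
cv2.imwrite("pics/w9.png",cv2.resize(np.hstack([s,a]),None,fx=4,fy=4,interpolation=2))
E
```

```text
[480.4 -63.6  72.8] [ 0.9342821   0.07598477 -0.06853342] [-0.05890483  0.1665532  -0.00684239] [  0.  -45.2 -17.1   0.   -0.1   0. ]
55 [247.4 271. ] [391.1 249.2]
60 [247.2 268.8] [391.4 247.8]
65 [246.9 266.6] [391.6 246.3]
70 [246.7 264.3] [391.9 244.9]
```

View pics/w9.png

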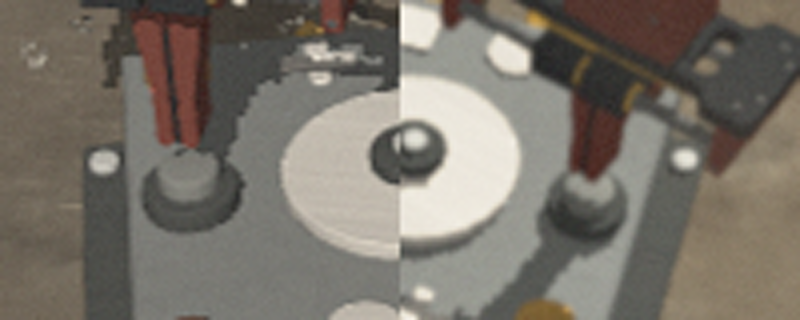

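The fingertips end at side px ≈(245,261), seemingly still above the button top (246,268), so there's no contact yet, matching the zero force. I'll continue down in small steps.

>>> {"op": "arm_command", "data": {"targets": [[0,2,0,0],[0,0,0,0]]}}

```text
t: 25.1
ee_pos: [480.4, -63.6, 70.9]
orientation: [-1.564, 0.17, -0.169]
ft_force: [-1.0, -0.5, -0.4]
width: 0.4
```

>>> {"op": "arm_command", "data": {"targets": [[0,2,0,0],[0,0,0,0]]}}

```text
t: 25.27
ee_pos: [480.4, -63.6, 68.8]
orientation: [-1.564, 0.17, -0.169]
ft_force: [-0.9, 0.4, -1.0]
width: 0.6
```

>>> {"op": "arm_command", "data": {"targets": [[0,2,0,0],[0,0,0,0]]}}

```text
t: 25.43
ee_pos: [480.4, -63.6, 66.8]
orientation: [-1.564, 0.17, -0.169]
ft_force: [0.4, -0.8, -0.8]
width: 0.4
```

>>> {"op": "arm_command", "data": {"targets": [[0,2,0,0],[0,0,0,0]]}}

```text
t: 25.6
ee_pos: [480.4, -63.6, 64.8]
orientation: [-1.564, 0.17, -0.169]
ft_force: [-0.4, -0.9, 0.2]
width: 0.6
```

```bash
python3 - <<'E'
from h import *
o=get_obs();print(o["ee_pos"].round(2),o["ft_force"].round(2),o["joint_torque"].round(2),o["qpos"].round(4))
a=[get_image("side")[225:305,200:300],get_image("scene")[200:280,345:445]]
old=cv2.imread("pics/w9.png")
cv2.imwrite("pics/w10.png",np.vstack([old[:300],cv2.resize(np.hstack(a),None,fx=4,fy=4,interpolation=2)[:300]]))
E
```

```text
[480.39 -63.56  64.81] [-0.39 -0.89  0.18] [  0.   -45.58 -16.55   0.05  -0.05   0.  ] [-0.1561  0.4571  2.0246 -0.      0.6602  0.0599]
```

View pics/w10.png

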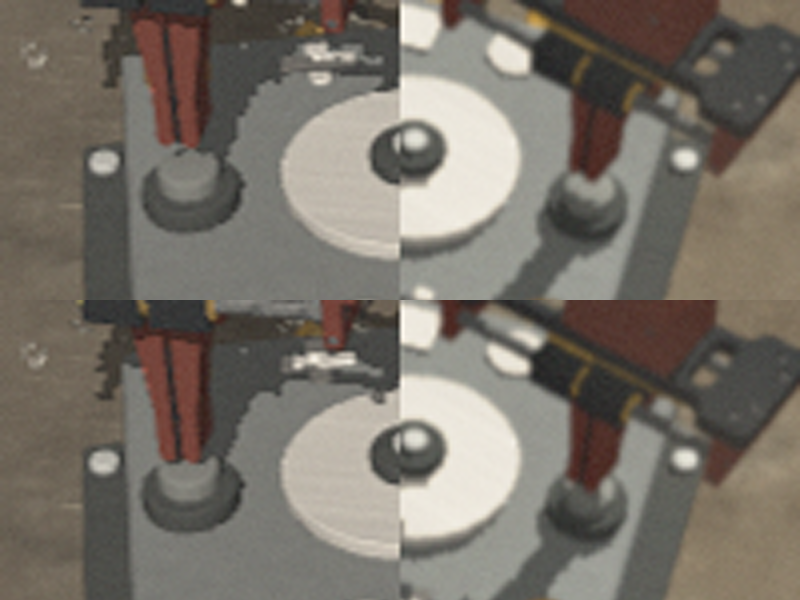

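The tip now shows at side row ~265 (≈ z 67), so the fingertips really stand about level with the TCP rather than 17 mm ahead; this also explains the first pass over the fin. The button top is a few mm lower.

>>> {"op": "arm_command", "data": {"targets": [[0,2,0,0],[0,0,0,0]]}}

```text
t: 25.87
ee_pos: [480.4, -63.6, 62.8]
orientation: [-1.564, 0.17, -0.169]
ft_force: [0.5, -0.1, 0.2]
width: 0.6
```

>>> {"op": "arm_command", "data": {"targets": [[0,2,0,0],[0,0,0,0]]}}

```text
t: 26.03
ee_pos: [480.4, -63.6, 60.8]
orientation: [-1.564, 0.17, -0.169]
ft_force: [0.3, 0.2, 0.3]
width: 0.6
```

>>> {"op": "arm_command", "data": {"targets": [[0,2,0,0],[0,0,0,0]]}}

```text
t: 26.2
ee_pos: [480.4, -63.6, 58.8]
orientation: [-1.564, 0.17, -0.169]
ft_force: [0.2, -0.2, -0.9]
width: 0.4
```

>>> {"op": "arm_command", "data": {"targets": [[0,2,0,0],[0,0,0,0]]}}

```text
t: 26.37
ee_pos: [480.4, -63.6, 56.8]
orientation: [-1.564, 0.17, -0.169]
ft_force: [0.6, -0.0, 0.4]
width: 0.5
```

>>> {"op": "arm_command", "data": {"targets": [[0,2,0,0],[0,0,0,0]]}}

```text
t: 26.53
ee_pos: [480.6, -63.6, 54.9]
orientation: [-1.564, 0.17, -0.17]
ft_force: [0.3, -0.1, 0.5]
width: 0.1
```

```bash
python3 - <<'E'
from h import *
o=get_obs();print(o["ee_pos"].round(2),o["ft_force"].round(2),o["moment"].round(2),o["joint_torque"].round(2))
a=[get_image("side")[225:305,200:300],get_image("scene")[200:280,345:445]]
cv2.imwrite("pics/w11.png",np.vstack([cv2.resize(np.hstack(a),None,fx=4,fy=4,interpolation=2)[:300],cv2.resize(get_image("wrist")[180:300,220:420],None,fx=2.5,fy=2.5)[:,:500].repeat(1,0) if 0 else cv2.resize(get_image("wrist")[185:297,170:470],(800,300))]))
E
```

```text
[480.58 -63.59  54.88] [ 0.33 -0.1   0.53] [-0.06 -0.   -0.  ] [ 1.000e-02 -4.583e+01 -1.555e+01  4.000e-02  2.000e-02 -0.000e+00]
```

View pics/w11.png

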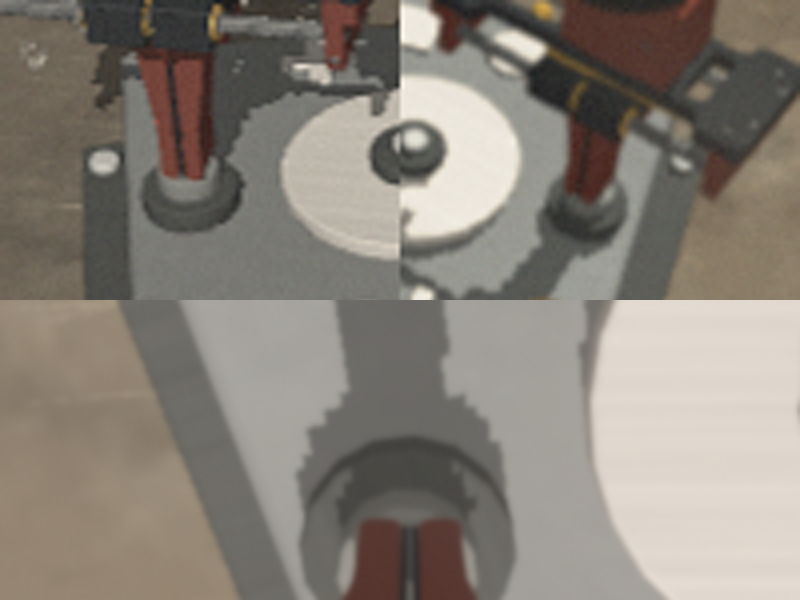

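>>> {"op": "arm_command", "data": {"targets": [[0,2,0,0],[0,0,0,0]]}}

```text
t: 26.85
ee_pos: [480.6, -63.6, 53.0]
orientation: [-1.564, 0.169, -0.17]
ft_force: [0.5, 0.5, 2.1]
width: 0.5
```

>>> {"op": "arm_command", "data": {"targets": [[0,2,0,0],[0,0,0,0]]}}

```text
t: 27.02
ee_pos: [480.6, -63.6, 51.0]
orientation: [-1.564, 0.169, -0.17]
ft_force: [-0.6, -0.6, 3.1]
width: 0.7
```

```bash
python3 - <<'E'
from h import *
o=get_obs();print(o["ee_pos"].round(2),o["ft_force"].round(2),o["moment"].round(2),o["joint_torque"].round(2))
E
```

```text
[480.62 -63.62  50.98] [-0.58 -0.57  3.06] [-0.08  0.1   0.  ] [-2.000e-02 -4.449e+01 -1.494e+01  4.000e-02 -1.200e-01 -0.000e+00]
```

Spring force is rising (2→3 N). Continuing to the hard stop in 1–2 mm steps.

>>> {"op": "arm_command", "data": {"targets": [[0,2,0,0],[0,0,0,0]]}}

```text
t: 27.18
ee_pos: [480.7, -63.6, 49.0]
orientation: [-1.564, 0.169, -0.17]
ft_force: [-0.1, -0.6, 4.0]
width: 0.4
```

>>> {"op": "arm_command", "data": {"targets": [[0,1,0,0],[0,0,0,0]]}}

```text
t: 27.35
ee_pos: [480.7, -63.6, 48.6]
orientation: [-1.564, 0.169, -0.17]
ft_force: [-1.5, -0.1, 11.1]
width: 0.6
```

>>> {"op": "arm_command", "data": {"targets": [[0,1,0,0],[0,0,0,0]]}}

```text
t: 27.52
ee_pos: [480.8, -63.6, 48.4]
orientation: [-1.564, 0.169, -0.17]
ft_force: [-4.7, 0.8, 22.7]
width: 0.1
```

Hard stop reached (6 mm of travel, 23 N). Lifting clear.

>>> {"op": "arm_command", "data": {"targets": [[0,-4,0,0],[0,-5,0,0],[0,-15,0,0],[0,-35,0,0],[0,-35,0,0],[0,-35,0,0],[0,0,0,0],[0,0,0,0],[0,0,0,0]]}}

```text
t: 28.27
ee_pos: [480.0, -63.5, 175.6]
orientation: [-1.564, 0.17, -0.169]
ft_force: [0.2, 0.9, 0.2]
width: 0.2
```

```bash
python3 chk.py; python3 - <<'E'
exec(open("fit.py").read().split("for TH in")[0])
TH=60
for c in("wrist","side","scene"): print(c,[tuple(float(x) for x in np.round(b,2)) for b in fit(c)])
look("wrist",["air_button_top","bushing","spacer"]);look("side",["air_button_top","bushing","spacer"])
cv2.imwrite("pics/w12.png",np.vstack([get_image("wrist")[:340],cv2.resize(np.hstack([get_image("scene")[150:310,220:460],get_image("side")[180:340,220:460]]),(640,213))]))
E
```

```text
28.27 [480.  -63.5 175.6] [0.2 0.9 0.2] [0.214 0.977]
wrist tab_middle 0.94 [589.  11.] r 66.0 deg 79.8
wrist tab_tip 0.64 [594.  24.] r 80.0 deg 78.0
side tab_middle 0.85 [595.  25.] r 81.0 deg 77.4
side tab_tip 0.96 [590.  26.] r 81.0 deg 80.5
scene tab_middle 0.81 [599.   6.] r 64.0 deg 69.8
scene tab_tip 0.77 [587.  26.] r 81.0 deg 82.8
wrist [(0.7, 77.0, -2.0, 0.0), (0.69, 81.0, 2.0, 0.0), (0.69, 78.0, -2.0, 0.0), (0.68, 78.0, 0.0, 0.0)]
side [(0.75, 80.0, 2.0, -2.0), (0.75, 80.0, 2.0, 0.0), (0.74, 77.0, 0.0, -2.0), (0.74, 79.0, 2.0, 2.0)]
scene [(0.69, 81.0, 2.0, -2.0), (0.68, 83.0, 2.0, 2.0), (0.68, 82.0, 2.0, 0.0), (0.68, 81.0, 0.0, 0.0)]
wrist air_button_top 0.78 [325. 228.] [481.5 -65.2  60. ]
wrist air_button_top 0.66 [439. 114.] [588.6   5.9  60. ]
wrist bushing 0.93 [282. 109.] [467.1  37.2  45. ]
wrist bushing 0.71 [438. 192.] [584.5 -59.   45. ]
wrist spacer 0.54 [461. 379.] [ 582.4 -254.9   45. ]
wrist spacer 0.35 [450.  86.] [605.   25.3  45. ]
side air_button_top 0.65 [248. 270.] [480.9 -66.3  60. ]
side bushing 0.76 [241. 241.] [461.   44.3  45. ]
side bushing 0.38 [307. 237.] [589.4  48.4  45. ]
side spacer 0.81 [250. 315.] [ 488.3 -167.5   45. ]
```

```bash
python3 -c "from workcell import *; print(close_job())"
```

```text
the job is handed in; nothing more can be done
None
```

The dial is set to the triangle tag and the button was pressed fully down and released afterwards. I handed the job in at about 28.5 s of the 54 s allowed.

- **Dial:** I pushed the tab counter-clockwise with shut fingertips over two click stops. I then nudged it about 5° further, because the first release left it at roughly 72°. After the button press, the wrist and side cameras put it at about 77–81°, and the triangle lies at about 77.7°. The scene camera disagreed somewhat: its box fit gave 81–83°, and its point detections gave 70° and 83°.
- **Button:** I felt the spring from about 2 N to 4 N, then the hard stop after about 6 mm of travel, with 23 N at the wrist. The fingers were then lifted about 125 mm clear and the force went back to zero. I did not see the button come back up directly.
- **Bystanders:** the bushing and spacer were found where they started, apart from a few mm of camera scatter. I did not re-measure the pliers, screwdriver, tin or box section, but the arm never went near them.

**Anomalies**
- The first push ended with the fingers on the far side of the tab and the dial unmoved, so I redid it slowly.
- The cameras and the button contact suggest the shut fingertips stand about level with the tool origin, not 17 mm ahead of it.
- The wrist force stayed near zero during the slow tab pushes, so I judged those from the cameras.
- The picture viewer had reached its limit of 12, so the last check was by the networks and the box fit only.

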